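# Key the star wheel onto its drive pin

## Robot

A 7-joint arm with a two-finger parallel gripper is mounted at the origin on the work surface. World frame = base frame: x ahead of the robot, y to its left, z up, the work surface at z = 0. Lengths are in m, angles in rad, forces in N, time in s.
With the tool pointing down it reaches from about 0.35 to 0.9 m from the base axis. Payload 8.1 kg.
Tool frame: the origin (TCP) lies on the front face of the gripper's body, between the roots of the fingers; the fingertips stand 73 mm ahead of it and the grasp point (between the pads) lies 54 mm ahead of it; y points along the fingers, x is the direction in which the jaws open and shut, and the axes are right-handed (so a half turn about y gives the same grasp; the last joint's range is limited). The gripper opens to 85 mm and grips with 20 to 120 N. Pads are 22 mm wide; open, the fingers measure 114 mm over their backs; the gripper's body (76 mm by 85 mm) begins 54 mm behind the grasp point. The pads swing forward as they close: fully open they stand 13 mm farther back than shut.
Start: joints at [1.148, 0.434, 0.025, 1.573, -0.012, 1.134, -0.075], TCP at [0.196, -0.593, 0.304] pointing down, gripper open.
Joint ranges: [-2.62, 2.62], [-0.44, 2.09], [-1.27, 1.32], [0.08, 2.57], [-1.32, 4.46], [0.12, 2], [-2.74, 2.74]. Speed limits (rad/s): [2.22, 2.22, 3.01, 3.01, 3.14, 3.14, 3.14].

## Interface

Orientations are given as a unit quaternion [w, x, y, z].
In Python, from rig import r, jaws, planner, telemetry, cams, order gives the robot as it stands. Calls block until the motion is done:
- r.goto(position, orientation): joint-space move of the TCP to a pose.
- r.move_linear(position, feed=0.15, ori=None, force_limit=None): straight line of the TCP; ori=None keeps the orientation; feed is the mean speed in m/s. With force_limit (N) it stops when the force on the tool has changed by that much, and returns True; else False.
- r.movej(angles): joint-space move.
- jaws.move_gripper(opening, grip_force=None): finger opening in m; grip_force is the grip in N (None keeps the last); returns when the fingers have stopped.
- r.wait(seconds).
- planner.inverse_kinematics(position, orientation): joint angles nearest the present ones, or None.
- telemetry.get_obs(): the state.
- cams.grab_frame(name): name is "scene" or "top"; returns the picture (400x640x3 uint8, blue, green, red); there is no depth.
- cams.camera_params(name): a dict with "K" (3x3 intrinsics, pixels), "T" (4x4, takes a point from camera to world coordinates). Camera axes: x right, y down, z forward; pixel columns grow to the right and rows downward; lengths in m; the calibration is good to about 2 mm. A picture is of the moment at which its call begins. camera_params takes no time and is no camera call.
A pose or a line that the arm cannot do raises r.IKError and nothing moves.
- order.hand_in(): hands the job in, once; it reports no verdict.
Trained networks look in the newest picture that a camera, given by its name, has taken for a name from the list of things; names that differ only in an ending like _2 or _b are one class to them, and where a whole thing is asked for, a point or a joint stands for the part that bears it (a point fixed in the world has none). Each returns a list of dicts, best first, with "score" (0 to 1); they miss things now and then, are a little off and sometimes report something else, mostly with a low value. They report only what shows in the picture. A call takes as long as a camera call. They do not tell look-alikes from the thing itself.
- cams.find_in(camera, name): "centre" ([x, y, z] in m, in world coordinates, good to about 4 mm: the middle of the surface that is visible of it).
- cams.pinpoint(camera, name): "centre" ([x, y, z] in m, in world coordinates, good to about 4 mm: a listed point, or the origin of a listed thing).
The state is a dict: "clock": time; "joint_pos": joint angles; "joint_velocities": joint speeds; "joint_efforts": joint torques, N m; "eef_pos": TCP position; "ee_rot": TCP orientation; "contact_force": force on the tool from outside, world axes, zero at the start; "ft_torque": the same for the moment, N m; "grip_width": finger opening in m.
Only numpy, scipy, OpenCV 4.12 (cv2) and the standard library are available. Lean on these libraries where they do the work, as an engineer would, in place of code of your own. Each camera call takes 0.05 s, during which the arm holds its last target.

## Task

The white star wheel is standing high on the drive head because its notch is not over the drive pin. With a fingertip in one of its pockets, push the wheel round until the narrow notch is over the pin (the foot's tongue points to it), then press straight down on the hub until the wheel is fully home and level, and let go. Do not lift the wheel up off the drive head, and leave the bottles and everything else standing around it where they are.

Things in the scene. Friction and masses are not known exactly. Their poses are not given: they have to be found in the camera images.
- wheel: Loose white plastic star wheel: plate 15 mm thick, six square-ended arms (44 mm wide, 60 degrees apart), 190 mm across the tips. Turns lightly about the drive head's axis (about 1 mm play) and stays where left. Origin on its axis at the plate's underside, 46 mm above the table at the start, 36 mm when seated; x along the notch, z up. About 0.35 kg.
- notch (a point): Point in the notch that belongs over the pin: 66 mm from the wheel's axis along its x, at the plate's underside. The notch is a straight radial slot 16 mm wide that splits one arm only, from 57 mm off the axis out to the rim.
- pocket (a point): Middle of one of the six like pockets between the arms, 84 mm from the axis, 30 degrees anticlockwise from the notch, at the plate's underside; the others follow every 60 degrees. Open at the rim (95 mm); flat bottom 73 mm from the axis; 34 mm wide there, 56 mm at the rim: a fingertip fits in and can push an arm round. Too shallow to take the pin.
- hub_top (a point): Centre of the flat closed top of the wheel's round hub (52 mm across, 20 mm high), 35 mm above the wheel's origin. Press straight down here.
- drive: Drive head fixed to the table: aluminium foot 150 mm across, 12 mm high, mostly hidden under the wheel. One flat tongue, 26 mm wide, 12 mm high, shows beyond the rim, reaching 135 mm from the axis (dark screw head near its end, top 16 mm above the table); it points the way the pin lies. Origin on the axis at table height; x along the tongue, z up.
- pin_tip (a point): Rounded tip of the upright steel drive pin, 10 mm across, 66 mm from the drive head's axis towards the tongue, 44 mm above the table: 2 mm below the plate at the start. Unless the notch is over it, it keeps the wheel from going down.
- collar (a joint): Stiff-sliding steel collar (88 mm across) in the drive head that carries the wheel: 0 is raised (start), 0.010 m fully down at a hard stop. It does not sink under the wheel's weight; it needs about 6 to 8 N more, pressed on the hub, and stays down.
- bottle1: Bystander: full spray bottle, copper-coloured round body 40 mm across, white sprayer on top, 140 mm tall, upright; origin at the centre of its underside. On the dark bench mat under the drive head, to one side of it, 210 to 240 mm from the drive head's axis.
- bottle2: Bystander: full spray bottle, copper-coloured round body 40 mm across, white sprayer on top, 140 mm tall, upright; origin at the centre of its underside. On the dark bench mat under the drive head, to one side of it, 210 to 240 mm from the drive head's axis.
- bottle3: Bystander: full spray bottle, copper-coloured round body 40 mm across, white sprayer on top, 140 mm tall, upright; origin at the centre of its underside. One of three in a row on the robot's left.
- bottle4: Bystander: full spray bottle, copper-coloured round body 40 mm across, white sprayer on top, 140 mm tall, upright; origin at the centre of its underside. One of three in a row on the robot's left.
- bottle5: Bystander: full spray bottle, copper-coloured round body 40 mm across, white sprayer on top, 140 mm tall, upright; origin at the centre of its underside. One of three in a row on the robot's left.
- handnut: Bystander: grey hand nut, 40 mm across, 30 mm high; origin at the centre of its underside. On the dark bench mat, 185 to 205 mm from the drive head's axis.
- bowl: Bystander: green plastic bowl, 150 mm across the rim, 70 mm high, to the robot's right; origin at the centre of its underside.
- wrench: Bystander: steel open-end wrench, 160 mm long, lying flat to the robot's right; origin at its middle, x along it.
There are look-alikes about, which are no part of the job. What is shaped like the wheel but pink is not meant.

How it is judged:
At the end, for the whole second after the job is handed in: The wheel rests on its drive head with its underside 34 to 38 mm above the table (fully home is 36), centred within 4 mm, level within 0.04 rad, the notch point within 7 mm of the pin seen from above, and still (z of wheel in the frame of drive between 0.034 and 0.038 m and horizontal distance between wheel and drive below 0.004 m and horizontal distance between notch and pin_tip below 0.007 m and angle between wheel's own z axis and vertical below 0.04 rad and linear speed of wheel below 0.02 m/s and angular speed of wheel below 0.1 rad/s); the robot touches nothing.
It fails at once if the wheel is lifted: more than 8 mm above where it stood at the start (z of wheel in the frame of drive above 0.054 m).
It fails at once if a bottle is moved more than 25 mm or tipped over (distance of any of bottle1, bottle2, bottle3, bottle4, bottle5 from where it was at the start of the episode above 0.025 m or angle between any of bottle1, bottle2, bottle3, bottle4, bottle5's own z axis and vertical above 0.5 rad).
It fails at once if the hand nut, bowl or wrench is moved more than 25 mm or tipped over (distance of any of handnut, bowl, wrench from where it was at the start of the episode above 0.025 m or angle between any of handnut, bowl's own z axis and vertical above 0.5 rad).
It also fails if it takes over 54 s, if anything falls off the work surface, if the arm or the gripper's body presses on something with over 40 N, if the wrist force passes 120 N, or if a joint passes its speed limit or range.

## Working session

There is one attempt and no reset: what is moved stays moved. The work goes in short steps, each a Python script; the robot and the scene stay as the last script left them, time stands still between calls to the robot, and variables do not carry over. Pictures are saved under pics/ and viewed, and the job is handed in when it is done.

```bash
mkdir -p pics; ls; python3 - <<'E'
from rig import r, jaws, planner, telemetry, cams, order
import cv2
for n in("scene","top"):
    cv2.imwrite(f"pics/{n}0.png",cams.grab_frame(n))
    print(n,cams.camera_params(n))
    for t in("wheel","notch","pocket","hub_top","drive","bottle1","handnut"):
        for d in cams.pinpoint(n,t): print(t,d["score"],[round(float(v),4) for v in d["centre"]])
o=telemetry.get_obs();print(o)
E
```

```text
pics
scene {'K': array([[444.27616799,   0.        , 321.97098513],
       [  0.        , 444.27616799, 203.16605477],
       [  0.        ,   0.        ,   1.        ]]), 'T': array([[ 0.88721609,  0.38400412, -0.25571165,  0.7770614 ],
       [ 0.4612859 , -0.74788777,  0.47736694, -0.64892788],
       [-0.00793274, -0.54148381, -0.84067375,  1.20335973],
       [ 0.        ,  0.        ,  0.        ,  1.        ]])}
wheel 0.97 [0.5299, -0.0157, 0.0471]
wheel 0.73 [0.2523, 0.2672, 0.0176]
wheel 0.2 [0.5574, 0.2043, -0.0043]
notch 0.81 [0.5574, 0.0429, 0.0498]
notch 0.63 [0.2704, 0.3389, 0.0154]
pocket 0.8 [0.2274, 0.3563, 0.0169]
pocket 0.71 [0.3383, -0.42, -0.0028]
pocket 0.64 [0.5222, 0.0636, 0.0415]
pocket 0.55 [0.5899, -0.5027, -0.0003]
hub_top 0.74 [0.5377, -0.0219, 0.0835]
hub_top 0.64 [0.2515, 0.2692, 0.0484]
drive 0.74 [0.5396, -0.0197, 0.0039]
bottle1 0.69 [0.5335, -0.2358, -0.0001]
bottle1 0.65 [0.5719, 0.4701, -0.0006]
bottle1 0.54 [0.5595, 0.2061, -0.0043]
bottle1 0.54 [0.3733, 0.443, 0.0024]
bottle1 0.53 [0.4757, 0.4579, -0.0002]
handnut 0.55 [0.4765, 0.4558, -0.0004]

[... 1200 characters left out ...]
y([ 1.14835668,  0.43448703,  0.02498421,  1.57318216, -0.01163506,
        1.13398845, -0.07512279]), 'joint_velocities': array([-2.24542309e-04, -4.64403175e-05, -6.97185896e-04,  1.05908484e-04,
       -2.26997171e-04,  1.15783615e-03,  2.39853884e-03]), 'joint_efforts': array([-3.26153031e-04, -6.70226383e+01,  1.02353856e+00, -3.16550303e+01,
        1.54915312e-02,  2.50226156e-03,  1.96740672e-05]), 'eef_pos': array([ 0.19650862, -0.59332528,  0.30393762]), 'ee_rot': array([-0.5732105 ,  0.57322389, -0.41400238,  0.41406053]), 'contact_force': array([-0.00151228,  0.23700205, -0.56518074]), 'ft_torque': array([-0.02775781, -0.01961195, -0.05825496]), 'grip_width': 0.08552795247677383}
```

View pics/scene0.png

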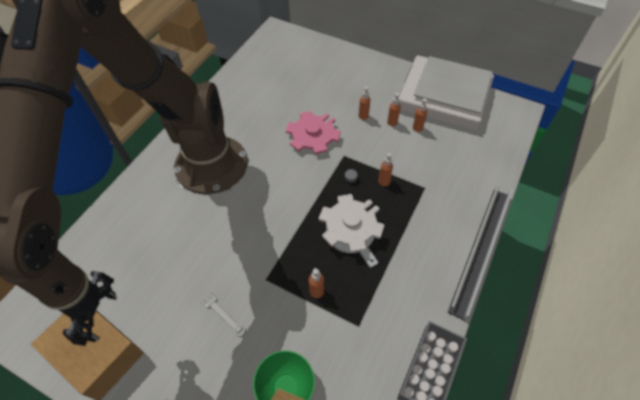

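View pics/top0.png

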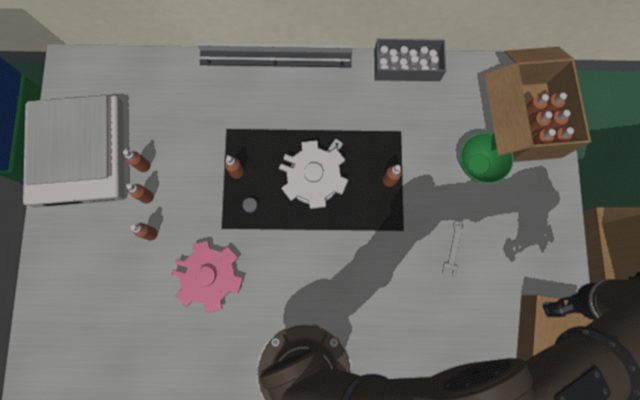

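```bash
python3 - <<'E'
import cv2
a=cv2.imread("pics/top0.png")
# crop later
cv2.imwrite("pics/top0c.png",cv2.resize(a[110:310,210:430],None,fx=3,fy=3,interpolation=cv2.INTER_CUBIC)[:600,:800])
E
```

```text
(no output)
```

View pics/top0c.png

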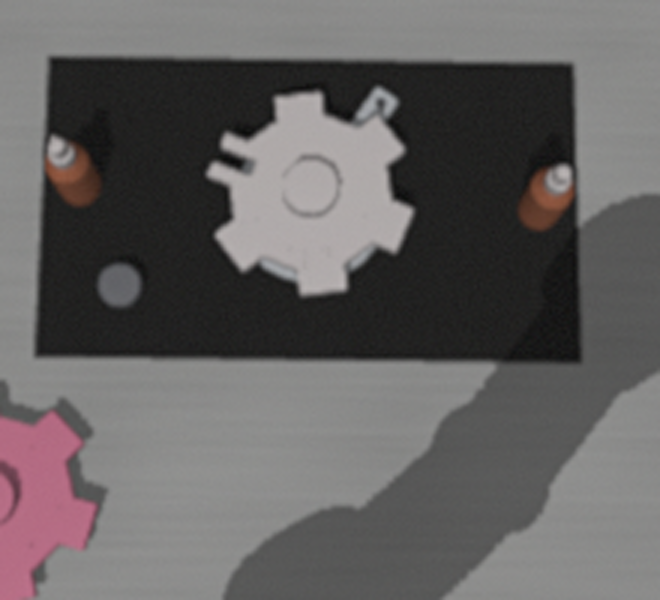

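The white wheel is at top (313,173). The look-alike, at top (207,275), is pink, so it isn't the one. The white one sits on the black mat with the tongue and screw at about (337,144), and its notch is at about (290,162). Next I fit the outline for centre and phase.

```bash
cat > h.py <<'E'
import numpy as np, cv2
from scipy.optimize import minimize
def proj(P,c):
    T=np.linalg.inv(c["T"]);Q=(T[:3,:3]@np.asarray(P,float).T).T+T[:3,3]
    q=(c["K"]@Q.T).T;return q[:,:2]/q[:,2:]
def unproj(uv,z,c):
    d=c["T"][:3,:3]@np.linalg.inv(c["K"])@np.array([uv[0],uv[1],1.]);o=c["T"][:3,3]
    return o+d*(z-o[2])/d[2]
def outline():
    pts=[]
    for k in range(6):
        a=np.radians(60*k);R=np.array([[np.cos(a),-np.sin(a)],[np.sin(a),np.cos(a)]])
        xo=np.sqrt(.095**2-.022**2)
        L=[(.073*np.cos(np.radians(30))+.017*.5-0.0, -.022)] 
        # pocket bottom flat at 73 mm, 34 wide -> corners in arm frame
        b=np.radians(-30);c=np.array([np.cos(b),np.sin(b)]);t=np.array([-np.sin(b),np.cos(b)])
        p1=.073*c+.017*t; p2=np.array([p1[0],-p1[1]])
        if k==0: L=[p1,(xo,-.022),(xo+.0015,-.008),(.057,-.008),(.057,.008),(xo+.0015,.008),(xo,.022),p2]
        else: L=[p1,(xo,-.022),(xo,.022),p2]
        pts+= [R@np.array(p) for p in L]
    return np.array(pts)
OUT=outline()
S=8
def fit(img,c,x0,z):
    """z=underside height; fit x,y,theta to white mask, using top face z+.015"""
    hsv=cv2.cvtColor(img,cv2.COLOR_BGR2HSV)
    g=((img.min(2)).astype(float))
    m=proj([[x0[0],x0[1],z+.015]],c)[0]
    u0,v0=int(m[0])-60,int(m[1])-60
    w=cv2.GaussianBlur(np.clip((g[v0:v0+120,u0:u0+120]-60)/90,0,1),(0,0),.6)
    def cost(p):
        cs,sn=np.cos(p[2]),np.sin(p[2])
        xy=OUT@np.array([[cs,sn],[-sn,cs]])+p[:2]
        im=np.zeros((120*4,120*4),np.uint8)
        for zz in(z+.015,z+.0075,z):
            q=proj(np.c_[xy,np.full(len(xy),zz)],c)-[u0,v0]
            cv2.fillPoly(im,[np.round((q+.5)*4*16).astype(np.int32)],255,shift=4)
        im=cv2.resize(im,(120,120),interpolation=cv2.INTER_AREA)/255.
        im=cv2.GaussianBlur(im,(0,0),.8)
        k=np.ones_like(w);yy,xx=np.mgrid[:120,:120];k=(np.hypot(xx-60,yy-60)<52)
        return float((((im-w)**2)*k).sum())
    best=None
    for th in np.arange(x0[2]-.5,x0[2]+.51,.1):
        s=np.array([x0[0],x0[1],th]);sim=np.array([s,s+[.006,0,0],s+[0,.006,0],s+[0,0,.06]])
        rr=minimize(cost,s,method="Nelder-Mead",options=dict(initial_simplex=sim,xatol=1e-4,fatol=1e-3))
        if best is None or rr.fun<best.fun:best=rr
    return best.x,best.fun
E
python3 - <<'E'
from rig import cams
from h import *
for n,f in(("top","pics/top0.png"),("scene","pics/scene0.png")):
    c=cams.camera_params(n);img=cv2.imread(f)
    x,e=fit(img,c,[.533,-.02,1.15],.046);print(n,x.round(4),np.degrees(x[2]),e)
c=cams.camera_params("top")
s=unproj((210+381/3-.3,110+102/3-.3),.016,c);print("screw",s)
img=cv2.imread("pics/scene0.png")
cv2.imwrite("pics/s0c.png",cv2.resize(img[170:290,290:410],None,fx=5,fy=5,interpolation=cv2.INTER_CUBIC))
a=cv2.imread("pics/top0.png");cv2.imwrite("pics/t0c.png",cv2.resize(a[125:225,265:365],None,fx=6,fy=6,interpolation=cv2.INTER_CUBIC))
E
```

```text
top [ 0.5344 -0.0175  1.1855] 67.92258152272206 312.6824734142763
scene [ 0.5338 -0.0148  1.1902] 68.19382837745566 578.5086154767812
screw [ 0.63596177 -0.08581659  0.016     ]
```

View pics/s0c.png

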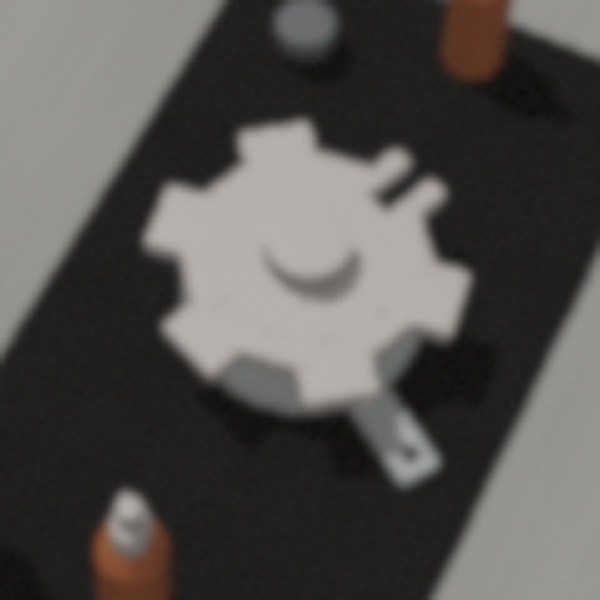

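View pics/t0c.png

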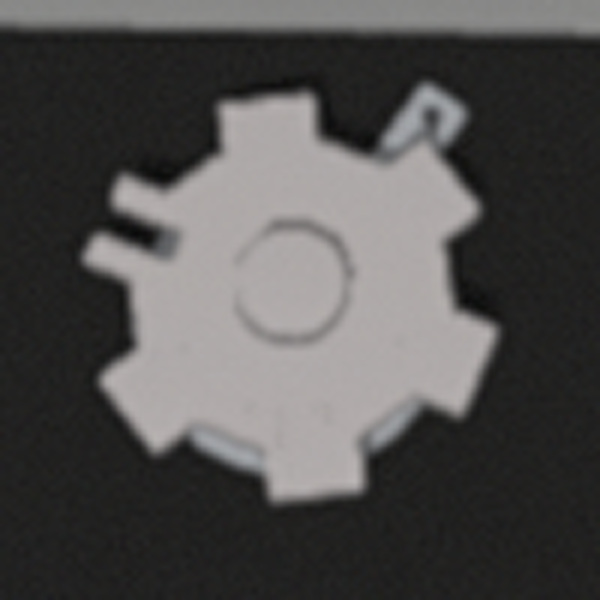

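```bash
python3 - <<'E'
from rig import cams
from h import *
c=cams.camera_params("top");cs=cams.camera_params("scene")
t=lambda p,z:unproj(((p[0]+.5)/6+265-.5,(p[1]+.5)/6+125-.5),z,c)
s=lambda p,z:unproj(((p[0]+.5)/5+290-.5,(p[1]+.5)/5+170-.5),z,cs)
print("hubs",t((293,282),.081),s((312,250),.081))
print("tongue end",t((448,94),.012),s((424,476),.012)); print("screw",t((432,117),.016),s((408,452),.016))
print("notch inner",t((165,243),.0535)); print("notch mouth",t((102,218),.061),s((419,170),.061))
a=cv2.imread("pics/top0.png");print(a[172,314],a[140:150,335],)
from h import fit
import h
for n,f in(("top","pics/top0.png"),("scene","pics/scene0.png")):
    cc=cams.camera_params(n);img=cv2.imread(f)
    # remove aluminium: bluish -> dark
    d=img[:,:,0].astype(int)-img[:,:,2]
    i2=img.copy(); i2[d>3]=20
    x,e=fit(i2,cc,[.533,-.02,1.15],.046);print(n,x.round(4),np.degrees(x[2]),e)
    u=np.array([np.cos(x[2]),np.sin(x[2])])
    xy=OUT@np.array([[u[0],u[1]],[-u[1],u[0]]])+x[:2]
    q=proj(np.c_[xy,np.full(len(xy),.061)],cc)
    m=q.mean(0).astype(int);o=m-50
    b=cv2.resize(img[o[1]:o[1]+100,o[0]:o[0]+100],None,fx=6,fy=6,interpolation=cv2.INTER_CUBIC)
    cv2.polylines(b,[np.int32((q-o+.5)*6)],True,(0,0,255),1);cv2.imwrite(f"pics/fit_{n}.png",b)
cv2.imwrite("pics/fits.png",cv2.resize(np.hstack([cv2.imread("pics/fit_top.png"),cv2.imread("pics/fit_scene.png")]),(800,400)))
E
```

```text
hubs [ 0.53417612 -0.01872421  0.081     ] [ 0.54048079 -0.02224809  0.081     ]
tongue end [ 0.64791685 -0.09348047  0.012     ] [ 0.65004232 -0.09264474  0.012     ]
screw [ 0.63478991 -0.08547843  0.016     ] [ 0.63590871 -0.08471441  0.016     ]
notch inner [0.55938965 0.04134201 0.0535    ]
notch mouth [0.56898091 0.07058076 0.061     ] [0.57001031 0.07007818 0.061     ]
[169 170 175] [[154 151 148]
 [162 159 157]
 [150 147 144]
 [129 125 124]
 [117 115 113]
 [125 123 121]
 [123 119 117]
 [111 109 108]
 [130 129 130]
 [157 157 162]]
top [ 0.5351 -0.0175  1.1848] 67.88136913330844 225.35497675200625
scene [ 0.5338 -0.0148  1.1902] 68.19382837745566 578.5086154767812
```

View pics/fits.png

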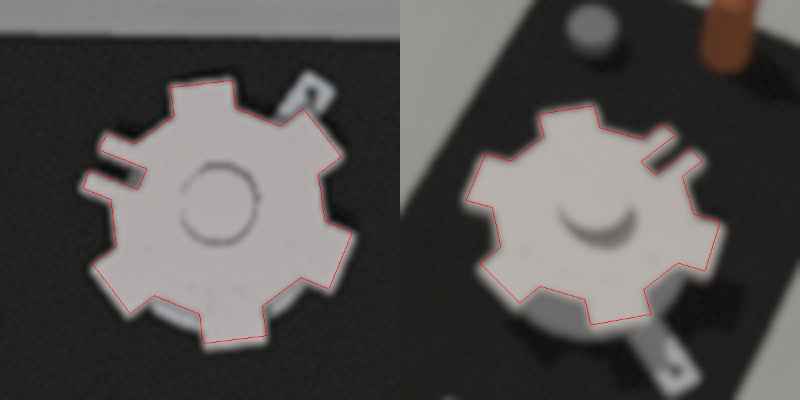

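The axis is at (0.535,-0.018), the notch at 68° and the tongue at about -34°, with both cameras agreeing. The wheel therefore needs about 102° clockwise. I'll use the far-side pocket, which goes from 38° to -64° and stays clear of both mat bottles. First I check reachability.

```bash
cat >> h.py <<'E'
from scipy.spatial.transform import Rotation
AX=np.array([.535,-.018])
def ori(deg):
    """tool y down, tool x at heading deg"""
    a=np.radians(deg);x=np.array([np.cos(a),np.sin(a),0]);y=np.array([0,0,-1.]);z=np.cross(x,y)
    q=Rotation.from_matrix(np.c_[x,y,z]).as_quat();return np.array([q[3],q[0],q[1],q[2]])
def pos(deg,rad,tip):
    a=np.radians(deg);return np.array([AX[0]+rad*np.cos(a),AX[1]+rad*np.sin(a),tip+.073])
E
python3 - <<'E'
from rig import planner
from h import *
for off in(0,180):
    for d in(38,10,-20,-50,-75):
        q=planner.inverse_kinematics(pos(d,.092,.05),ori(d+off));print(off,d,None if q is None else np.round(q,2))
for d in(0,90,180,-90):print(d,planner.inverse_kinematics([.535,-.018,.15],ori(d)))
E
```

```text
0 38 [ 0.34  0.74 -0.76  1.75  0.62  0.91 -0.02]
0 10 [ 0.32  0.71 -0.62  1.71  0.51  0.88 -0.34]
0 -20 [ 0.31  0.68 -0.48  1.72  0.4   0.84 -0.7 ]
0 -50 [ 0.29  0.62 -0.34  1.79  0.28  0.78 -1.07]
0 -75 [ 0.26  0.57 -0.23  1.88  0.19  0.71 -1.39]
180 38 [-0.14  0.6  -0.02  1.79  0.02  0.75 -2.65]
180 10 [-0.74  0.94  1.14  1.81 -0.97  1.09 -2.19]
180 -20 [ 0.63  0.9  -1.07  1.7   0.88  1.11  2.08]
180 -50 [ 0.72  0.87 -1.07  1.76  0.87  1.07  1.6 ]
180 -75 [ 0.56  0.66 -0.67  1.85  0.54  0.82  1.44]
0 [ 0.35690556  0.54662371 -0.58178508  1.92338285  0.41305019  0.7917802
 -0.4537162 ]
90 [ 0.44573482  0.58312377 -0.71406215  1.91624826  0.51011171  0.83091695
  1.02955527]
180 [-0.79662466  0.76196629  1.1474387   2.01608321 -0.87020086  0.96724525
 -2.33206492]
-90 [ 0.13027647  0.4914369  -0.26509388  1.94253286  0.18627964  0.73093449
 -1.81486598]
```

```bash
python3 - <<'E'
from rig import r, jaws, telemetry, cams
from h import *
jaws.move_gripper(0.0,30)
r.goto(pos(38,.092,.16),ori(38))
cv2.imwrite("pics/s1.png",cams.grab_frame("scene")[100:300,220:460].repeat(3,0).repeat(3,1))
cv2.imwrite("pics/t1.png",cams.grab_frame("top")[90:260,240:400].repeat(3,0).repeat(3,1))
o=telemetry.get_obs();print(o["clock"],o["eef_pos"],pos(38,.092,.16),o["grip_width"],o["contact_force"],o["joint_pos"].round(2))
E
```

```text
4.3417 [0.607613   0.0376446  0.23294553] [0.60749699 0.03864086 0.233     ] 0.00015929867104275437 [-0.07142929  1.18176894 -0.015359  ] [ 0.37  0.6  -0.79  1.65  0.47  1.09  0.1 ]
```

View pics/s1.png

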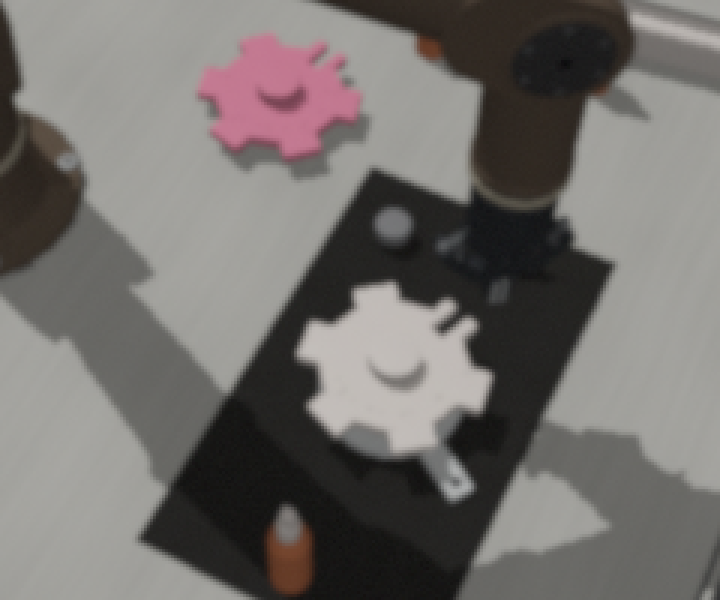

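View pics/t1.png

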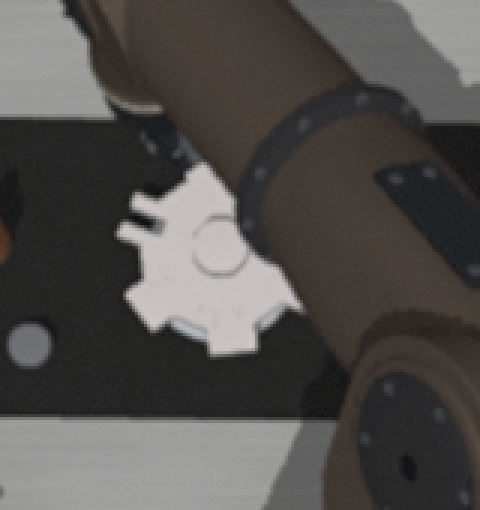

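The finger hangs over the pocket at 38°, with nothing near it. Next I lower it with a force guard and push through the arc to -60°.

```bash
python3 - <<'E'
from rig import r, telemetry, cams
from h import *
hit=r.move_linear(pos(38,.092,.049),feed=.08,force_limit=8)
o=telemetry.get_obs();print(hit,o["clock"],o["eef_pos"],o["contact_force"])
cv2.imwrite("pics/s2.png",cams.grab_frame("scene")[150:300,280:460].repeat(4,0).repeat(4,1))
if not hit:
    for d in np.arange(30,-61,-10):
        h=r.move_linear(pos(d,.092,.049),feed=.06,ori=ori(d),force_limit=15)
        o=telemetry.get_obs();print(d,h,round(o["clock"],2),o["eef_pos"].round(4),o["contact_force"].round(1))
        if h:break
cv2.imwrite("pics/s3.png",cams.grab_frame("scene")[150:300,280:460].repeat(4,0).repeat(4,1))
E
```

```text
False 5.875 [0.60778536 0.03874789 0.12252748] [0.28361607 0.48208706 0.75739736]
30 False 6.29 [0.6147 0.028  0.1222] [-0.5  0.3 -0.4]
20 False 6.71 [0.6212 0.0139 0.122 ] [ 0.6  0.5 -0.1]
10 False 7.12 [ 0.6254 -0.0015  0.122 ] [ 0.6 -0.2 -0.2]
0 False 7.54 [ 0.6269 -0.0174  0.122 ] [ 0.7 -0.1 -0.3]
-10 False 7.96 [ 0.6255 -0.0334  0.122 ] [-0.3 -0.3  0.6]
-20 False 8.38 [ 0.6215 -0.0489  0.1221] [-0.2 -0.1  0. ]
-30 False 8.79 [ 0.6148 -0.0634  0.1221] [0.5 0.2 0.5]
-40 False 9.21 [ 0.6057 -0.0766  0.1221] [ 0.5  0.7 -0.6]
-50 False 9.62 [ 0.5944 -0.088   0.1221] [ 0.3 -0.2  0.2]
-60 False 10.04 [ 0.5814 -0.0972  0.1221] [-0.1  0.5  0.3]
```

View pics/s2.png

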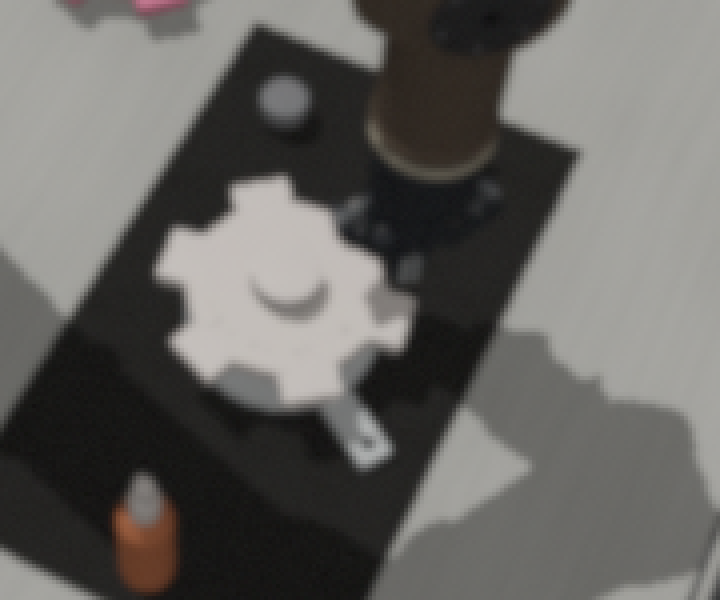

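View pics/s3.png

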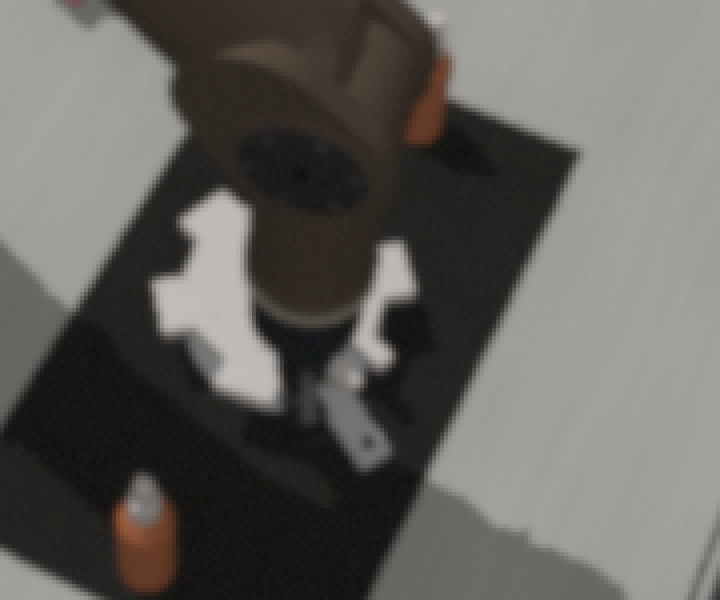

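The wheel followed the finger. I lift out and look.

```bash
cat > look.py <<'E'
from rig import r, telemetry, cams
from h import *
import sys
def look(tag,th,z=.046,clear=True):
    if clear: r.goto([.42,-.32,.30],ori(-60))
    for n in("top","scene"):
        img=cams.grab_frame(n);c=cams.camera_params(n)
        d=img[:,:,0].astype(int)-img[:,:,2];i2=img.copy();i2[d>3]=20
        x,e=fit(i2,c,[.535,-.018,th],z)
        print(n,x.round(4),"deg",np.degrees(x[2]).round(2),round(e),[ (round(d["score"],2),np.round(d["centre"],4).tolist()) for d in cams.pinpoint(n,"notch")[:3]])
        xy=OUT@np.array([[np.cos(x[2]),np.sin(x[2])],[-np.sin(x[2]),np.cos(x[2])]])+x[:2]
        q=proj(np.c_[xy,np.full(len(xy),z+.015)],c);o=np.array([315,173])-50 if n=="top" else np.array([352,230])-50
        b=cv2.resize(img[o[1]:o[1]+100,o[0]:o[0]+100],None,fx=4,fy=4,interpolation=cv2.INTER_CUBIC)
        p=np.array([np.cos(TA),np.sin(TA)])
        L=proj([[*(AX+p*.05),z+.015],[*(AX+p*.1),z+.015]],c)
        b0=b.copy()
        cv2.polylines(b,[np.int32((q-o+.5)*4)],True,(0,0,255),1)
        cv2.line(b,*[tuple(map(int,(l-o+.5)*4)) for l in L],(0,255,0),1)
        out=b if n=="top" else np.hstack([out,b])
    cv2.imwrite(f"pics/{tag}.png",out);print("clock",telemetry.get_obs()["clock"])
TA=np.radians(-33.8)
E
python3 - <<'E'
from look import *
r.move_linear(pos(-60,.092,.2),feed=.25)
look("l1",np.radians(-25))
E
```

```text
top [ 0.5342 -0.0182 -0.3929] deg -22.51 331 [(0.9, [0.5975, -0.0446, 0.0498]), (0.65, [0.2727, 0.3309, 0.018])]
scene [ 0.5331 -0.0152 -0.3957] deg -22.67 548 [(0.93, [0.2661, 0.3367, 0.0145]), (0.78, [0.5919, -0.0454, 0.0502])]
clock 12.1083
```

View pics/l1.png

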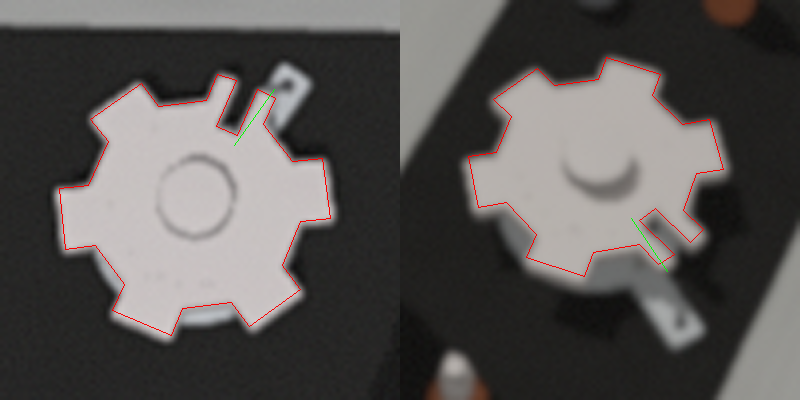

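The notch is at -22.6° with the finger at -60°, and the tongue is at -33.9° in both cameras. The finger therefore has to reach -71.3°. I re-enter at -57°, which leaves some gap, and push slowly.

```bash
python3 - <<'E'
from look import *
r.goto(pos(-55,.092,.12),ori(-55))
h=r.move_linear(pos(-55,.092,.049),feed=.08,force_limit=8);print(h)
if not h:
    for d in (-62,-67,-71.3):
        h=r.move_linear(pos(d,.092,.049),feed=.03,ori=ori(d),force_limit=15)
        o=telemetry.get_obs();print(d,h,round(o["clock"],2),o["eef_pos"].round(4),o["contact_force"].round(1))
    d=-69;r.move_linear(pos(d,.092,.049),feed=.05,ori=ori(d))
    r.move_linear(pos(d,.092,.2),feed=.25)
    look("l2",np.radians(-33))
E
```

```text
False
-62 False 14.83 [ 0.5784 -0.0992  0.1223] [ 0.6  0.  -0.1]
-67 False 15.25 [ 0.5711 -0.1026  0.1221] [-0.2  0.6  0.2]
-71.3 False 15.63 [ 0.5646 -0.1051  0.122 ] [-0.3 -0.6 -0.4]
top [ 0.5343 -0.018  -0.589 ] deg -33.74 336 [(0.81, [0.5927, -0.0593, 0.0504]), (0.68, [0.2695, 0.3321, 0.0181]), (0.57, [0.4471, 0.162, 0.0071])]
scene [ 0.5331 -0.015  -0.5816] deg -33.32 559 [(0.65, [0.2683, 0.3378, 0.0178]), (0.64, [0.5842, -0.0555, 0.0485]), (0.3, [0.531, -0.0183, 0.0462])]
clock 17.8583
```

View pics/l2.png

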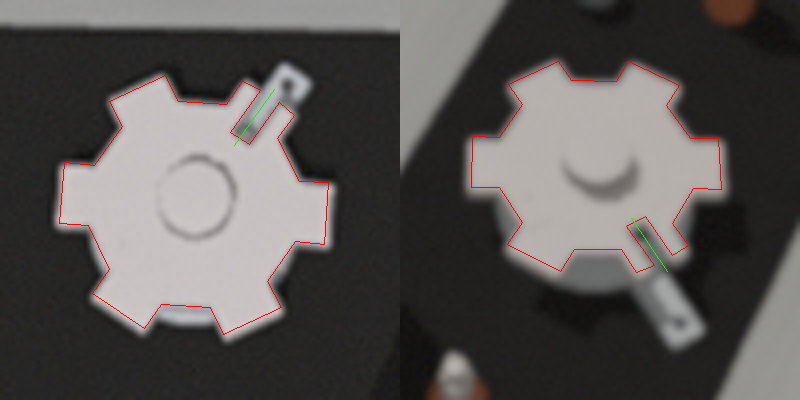

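The notch now lines up with the tongue, at -33.7° and -33.3° against -33.9°. I press on the hub.

```bash
python3 - <<'E'
from look import *
A=[.5345,-.0175]
r.goto([*A,.073+.12],ori(-60))
h=r.move_linear([*A,.073+.086],feed=.1,force_limit=8);print(h)
h=r.move_linear([*A,.073+.066],feed=.015,force_limit=25)
o=telemetry.get_obs();print("press",h,round(o["clock"],2),"tip",o["eef_pos"][2]-.073,o["eef_pos"].round(4),o["contact_force"].round(1))
r.wait(.3)
o=telemetry.get_obs();print("tip",o["eef_pos"][2]-.073,o["contact_force"].round(1))
E
```

```text
False
press True 20.64 tip 0.07063503460135674 [ 0.5347 -0.0175  0.1436] [-2.6 -0.1  9.2]
tip 0.07060744465691167 [-2.3  0.  10.1]
```

The tip stopped at 70.6 mm, and the hub top when home is 71 mm. I release and check.

```bash
python3 - <<'E'
from look import *
A=[.5345,-.0175]
r.move_linear([*A,.073+.16],feed=.1)
look("l3",np.radians(-33.8),z=.036)
for n in("top","scene"):
    for t in("wheel","hub_top","bottle1","handnut","bowl","wrench"): print(n,t,[(round(d["score"],2),np.round(d["centre"],3).tolist()) for d in cams.pinpoint(n,t)[:5]])
cv2.imwrite("pics/end.png",cams.grab_frame("scene"));print(telemetry.get_obs()["contact_force"])
E
```

```text
top [ 0.534  -0.0178 -0.5853] deg -33.53 285 [(0.87, [0.5904, -0.0595, 0.0365]), (0.71, [0.2718, 0.3312, 0.0176])]
scene [ 0.5328 -0.015  -0.5855] deg -33.55 534 [(0.9, [0.2708, 0.3364, 0.0163]), (0.63, [0.5871, -0.0549, 0.0409])]
clock 23.4417
top wheel [(0.78, [0.253, 0.274, 0.015]), (0.62, [0.532, -0.018, 0.032]), (0.31, [0.536, -0.021, 0.073])]
top hub_top [(0.9, [0.25, 0.271, 0.051]), (0.73, [0.534, -0.021, 0.07]), (0.54, [0.584, -0.057, 0.045]), (0.46, [0.369, 0.44, -0.003])]
top bottle1 [(0.89, [0.373, 0.439, -0.004]), (0.85, [0.566, 0.476, 0.0]), (0.83, [0.48, 0.458, -0.002]), (0.77, [0.556, 0.202, -0.002]), (0.51, [0.538, -0.236, -0.0])]
top handnut [(0.45, [0.589, -0.055, 0.046])]
top bowl [(0.31, [0.617, -0.025, 0.036])]
top wrench [(0.5, [0.585, -0.056, 0.045])]
scene wheel [(0.81, [0.528, -0.02, 0.037]), (0.72, [0.251, 0.268, 0.022]), (0.53, [0.567, 0.472, 0.001])]
scene hub_top [(0.77, [0.248, 0.27, 0.046]), (0.73, [0.533, -0.022, 0.07]), (0.51, [0.589, -0.057, 0.037])]
scene bottle1 [(0.83, [0.556, 0.206, -0.003]), (0.82, [0.369, 0.442, 0.001]), (0.75, [0.569, 0.473, 0.001]), (0.62, [0.478, 0.455, -0.003]), (0.53, [0.534, -0.237, -0.003])]
scene handnut [(0.41, [0.449, 0.159, 0.001])]
scene bowl [(0.59, [0.591, -0.501, -0.002])]
scene wrench [(0.67, [0.34, -0.42, -0.001])]
[-0.58098631 -0.23758711  0.26813766]
```

View pics/l3.png

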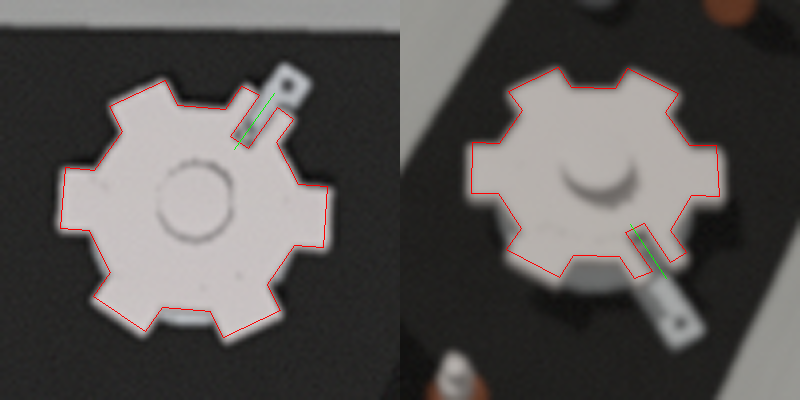

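View pics/end.png

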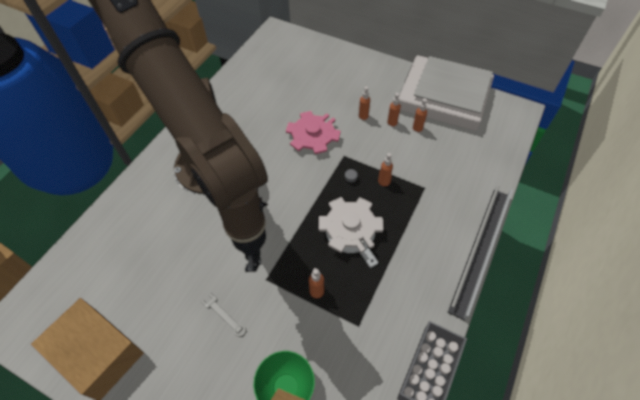

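The pictures show the wheel down, with its notch at -33.5° over the pin. The bottles, nut, bowl and wrench look unmoved, and the arm is clear.

```bash
python3 -c "
from rig import order
order.hand_in()"
```

```text
the job is handed in; nothing more can be done
```

The white wheel is turned into line, pressed fully home and let go, and I handed the job in at about 24 s of the 54 s allowed. With a closed fingertip in a far-side pocket I pushed it about 102° clockwise in two pushes, then pressed straight down on the hub.

- **Alignment:** the notch measures -33.5° in both cameras and the tongue -33.9°. At the pin that difference is about 0.5 mm, against the 7 mm allowed.
- **Height:** under the press the fingertip stopped at 70.6 mm, against a hub top of 71 mm when home. Afterwards the networks put the hub top at 70 mm in both cameras, and the wheel's underside at 32 mm (top) and 37 mm (scene), good to about 4 mm.
- **Level:** I judged this by eye from the pictures and the good outline fit; I did not measure the tilt.
- **Surroundings:** all five bottles measured within about 5 mm of their first positions, and the hand nut (scene camera only) hadn't moved. I checked the bowl and wrench only by comparing pictures. Wrist force stayed low, and the arm was clear of everything at hand-in.

**Disagreements:** the scene camera puts the wheel's centre about 3 mm in y from the top camera. That offset was there before I moved anything, so I take it as calibration. In the last top picture the networks gave only false reports for nut, bowl and wrench, so I ignored those.

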